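File a parts case upright in the bench rack and close the bookend

TASK

Put the parts case that lies flat on the blue mat away in the wire-sided rack: stand it upright on its short edge, orange end up, in the row between the two cases already there and the red bookend, let go of it, and then slide the bookend up so that the three cases stand snugly together with no more than a few millimetres of slack. Do not drop the case or let it fall over, keep the two filed cases standing in the rack, and leave everything else on the bench where it is.

Things in the scene. Friction and masses are not known exactly. Their poses are not given: they have to be found in the camera images.
- case: Case to put away: dark grey flat box 110 x 64 x 22 mm, 0.2 kg, one 64 mm wide end orange (14 mm), pale window on its top face. Starts flat on the mat, window up, orange end roughly towards the robot. Origin: centre of its underside as it lies; +x (110 mm) to the orange end, +y across the 64 mm, +z (22 mm) out of the window. Put away, +x points up and the window may face either way along the row.
- case_center (a point): Centre of that case (11 mm above its origin along its z).
- rack: Fixed rack, white floor 250 x 90 x 6 mm. Origin: centre of underside; +x along the row towards the grey end plate (inner face at x = 105 mm, top 88 mm over bench); the bookend is on the -x side. Steel rods, 6 mm thick, along both sides at y = +-40 mm, 50 and 104 mm up: 74 mm clear between, tops 107 mm over the bench, so fingers do not fit beside the 64 mm width. A filed case's top is 116 mm up.
- bookend (a joint): Red bookend sliding in the rack: 0 = its face is at rack x = +60 mm (nearest the end plate); grows (m) as it slides away from the row, to 0.125: face at rack x = 60 mm - value. About 0.021 to 0.024 with three cases snug. Resists with 2 N and stays where left. Face plate 66 mm wide, 4 mm thick, top 81 mm over the bench.
- bookend_tab (a point): Middle of the top of the bookend's black grip tab: 12 mm thick along the row, 40 mm across, top 106 mm above the bench, standing 45 mm behind the bookend's face (39 mm from the face to its near side).
- filed_a: Already filed case with a green top, standing in the rack next to the end plate: 22 mm along the row, 64 mm across, 110 mm high. Origin: centre of its underside; z up.
- filed_b: Already filed case with a yellow top, standing in front of the green one, same size. Origin: centre of its underside; z up.
- mat: Fixed blue work mat 300 x 260 mm, 3 mm thick, its top 3 mm above the bench. Origin: centre of its underside.
- flux: Bystander: small amber bottle, 32 mm across, 85 mm high, standing close beside the case. Origin: centre of its underside.
- reel: Bystander: aluminium reel, 54 mm across, 34 mm high, standing close beside the case. Origin: centre of its underside.
- cup: Bystander: green cup, 56 mm across, 50 mm high, beyond the case's plain end. Origin: centre of its underside.
- pliers: Bystander: red-handled pliers lying flat, 145 mm long along x, up to 45 mm wide, 12 mm high. Origin: under the middle.
- caliper: Bystander: steel caliper lying flat, 150 mm long along its x, up to 45 mm wide, 10 mm high. Origin: under its beam's middle.
- cleaner: Bystander: white bottle with a red cap standing beside the rack, 52 mm across, 140 mm high. Origin: centre of its underside.
Mind the look-alikes: they are no part of the job. What is shaped like the filed_b but purple is not meant. Leave any pink look-alike of the filed_a alone.

How it is judged:
By the outcome, as a careful person would: the job done as asked, in the order asked, and still so for the second after the job is handed in, with the robot touching nothing.
It also fails if it takes over 72 s, if anything falls off the work surface, if the arm or the gripper's body presses on something with over 40 N, if the wrist force passes 120 N, or if a joint passes its speed limit or range.

ROBOT

A 7-joint arm with a two-finger parallel gripper is mounted at the origin on the work surface. World frame = base frame: x ahead of the robot, y to its left, z up, the work surface at z = 0. Lengths are in m, angles in degrees, forces in N, time in s.
With the tool pointing down it reaches from about 0.4 to 0.9 m from the base axis. Payload 5.5 kg.
Tool frame: the origin (TCP) lies between the finger pads; the fingertips stand 14 mm ahead of it and the grasp point (between the pads) lies 5 mm behind it (nose_length is the distance from the TCP to the fingertips, in m); z points along the fingers, y is the line along which they close (so a half turn about z gives the same grasp; the last joint's range is limited). The gripper opens to 85 mm and grips with 20 to 120 N. Pads are 22 mm wide; open, the fingers measure 114 mm over their backs; the gripper's body (76 mm by 85 mm) begins 54 mm behind the grasp point. The pads swing forward as they close: fully open they stand 13 mm farther back than shut.
Start: joints at [84.752, 28.699, -24.465, 88.831, 12.651, 65.22, -12.049], TCP at [0.226, -0.61, 0.245] pointing down, gripper open.
Joint ranges: [-164.97, 164.97], [-17.58, 116.51], [-87.97, 89.64], [11.32, 138.91], [-80.73, 260.73], [10.89, 115.49], [-147.41, 147.41]. Speed limits (degrees/s): [147.25, 147.25, 180, 180, 180, 180, 180].

INTERFACE

Orientations are given as a 3x3 rotation matrix whose columns are the frame's x, y, z axes.
In Python, from rig import read_state, get_image, camera_params, sign_off, nose_length gives the robot as it stands.
- The arm moves only by the shell command python3 -m handwheel 'ROWS' [FORCE]. ROWS is JSON, a list of rows, each a list of 7 numbers: the turn, a rotation vector about the tool's x, y, z as a fraction of full scale, then the shift along the tool's x, y, z as a fraction of full scale, then the opening, from -1 (shut) to 1 (fully open). A call has 1 to 10 rows; each row shifts and turns the commanded pose from where the row before left it, along the tool's axes as they then stand; what a row does not reach is not made up. Full scale, the value 1, is 0.25 m for a shift and pi/2 rad for a turn. A row lasts 1/10 s, in which the tool goes at most 50 mm and 8.59 degrees, less where a joint would pass 70% of its speed; a pose out of reach is approached as far as the arm can. A call with a number of a shift or a turn outside -1 to 1 is refused whole. A call with a gripper value outside its range is refused whole. The fingers move at their own pace and stop on an object; FORCE is the grip in N (left out, the last holds). Time passes only in rows, so rows that do not move let the fingers close. It gives the time, the measured TCP pose, the force, the opening and the grip force at its end, in the units of the state.
- read_state(): the state, without advancing time (a new reading comes with each control period).
- get_image(name): name is "scene" or "top"; returns (picture, depth): 384x512x3 uint8, blue, green, red; 384x512 float32, m along the optical axis (not along the pixel's ray), 0 where there is no reading.
- camera_params(name): a dict with "vfov" (degrees; the focal length in pixels is half the picture's height over the tangent of half this angle, whatever the lens; pixels are square), "cx", "cy" (the principal point, pixels), "origin" and "orientation" of the camera in the world. Camera axes: x right, y down, z forward; pixel columns grow to the right and rows downward; lengths in m; the calibration is good to about 2 mm. A picture is of the moment at which its call begins. camera_params takes no time and is no camera call.
- sign_off(): hands the job in; it is judged then, once.
The state is a dict: "t": time; "qpos": joint angles; "joint_vel": joint speeds; "effort": joint torques, N m; "tcp_pos": TCP position; "tcp_rot": TCP orientation; "force": force on the tool from outside, world axes, zero at the start; "wrist_torque": the same for the moment, N m; "opening": finger opening in m; "finger_force": force on a finger pad.
Only numpy, scipy, OpenCV 4.12 (cv2) and the standard library are available. Lean on these libraries where they do the work, as an engineer would, in place of code of your own. Each camera call takes 0.05 s, during which the arm holds its last target. There are 200 camera calls.

## Working session

There is one attempt and no reset: what is moved stays moved. The work goes in short steps, Python scripts to look and compute and a shell command to move; the robot and the scene stay as the last step left them, time stands still between calls to the robot, and variables do not carry over. Pictures are saved under pics/ and viewed, at most 10 in all, crops included, and the job is handed in when it is done.

```bash
ls; mkdir -p pics; cat > h.py <<'E'
import numpy as np, cv2
from rig import *
def grab(n,f):
    im,d=get_image(n); cv2.imwrite(f'pics/{f}.png',im); np.save(f'pics/{f}.npy',d); return im,d
def ray(n,u,v):
    c=camera_params(n); f=192/np.tan(np.radians(c['vfov']/2))
    return np.array(c['origin']), np.array(c['orientation'])@np.array([(u-c['cx'])/f,(v-c['cy'])/f,1]),c
def atz(n,u,v,z):
    o,r,_=ray(n,u,v); return o+r*(z-o[2])/r[2]
def atd(n,u,v,d):
    o,r,_=ray(n,u,v); return o+r*d[int(v),int(u)]
def proj(n,p):
    c=camera_params(n); f=192/np.tan(np.radians(c['vfov']/2))
    q=np.array(c['orientation']).T@(np.array(p)-c['origin']); return q[:2]/q[2]*f+[c['cx'],c['cy']]
E
python3 - <<'E'
from h import *
np.set_printoptions(precision=4,suppress=True)
for n in('scene','top'):
    grab(n,n+'0'); print(camera_params(n))
print(read_state(),nose_length)
E
```

```text
pics
{'vfov': 57.25834039265387, 'cx': 253.53668561888793, 'cy': 192.59496984671645, 'origin': array([1.023 , 0.1967, 0.7587]), 'orientation': array([[-0.487 ,  0.7081, -0.5112],
       [ 0.8734,  0.398 , -0.2807],
       [ 0.0047, -0.5832, -0.8123]])}
{'vfov': 57.924645927693, 'cx': 260.8776691353127, 'cy': 195.55911546463227, 'origin': array([0.3944, 0.0019, 1.0659]), 'orientation': array([[-0.1518, -0.9636,  0.2202],
       [-0.9884,  0.1467, -0.0395],
       [ 0.0058, -0.2237, -0.9746]])}
{'t': 0.1, 'qpos': array([ 84.7518,  28.7494, -24.452 ,  88.8842,  12.6511,  65.2216,
       -12.0491]), 'joint_vel': array([ 0.027 , -0.0964, -0.0401, -0.1699,  0.0143,  0.0604,  0.0704]), 'effort': array([ -0.0113, -57.0805,  -5.8388, -28.1744,   0.0104,   0.0056,
        -0.0001]), 'tcp_pos': array([ 0.2255, -0.609 ,  0.2444]), 'tcp_rot': array([[ 0.9377,  0.3474, -0.0006],
       [ 0.3474, -0.9377,  0.0017],
       [ 0.    , -0.0018, -1.    ]]), 'force': array([-0.1105, -0.1626, -0.2626]), 'wrist_torque': array([-0.0016,  0.0133, -0.0376]), 'finger_force': 0.0, 'opening': 0.08520415978464732} 0.014
```

View pics/scene0.png

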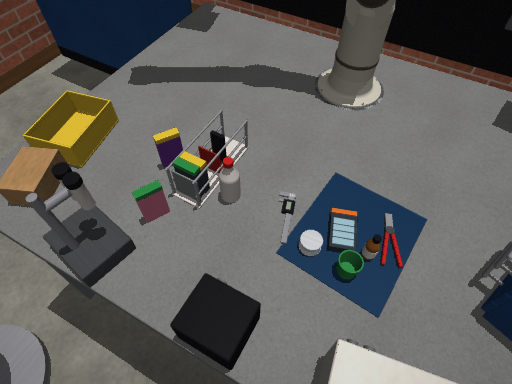

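View pics/top0.png

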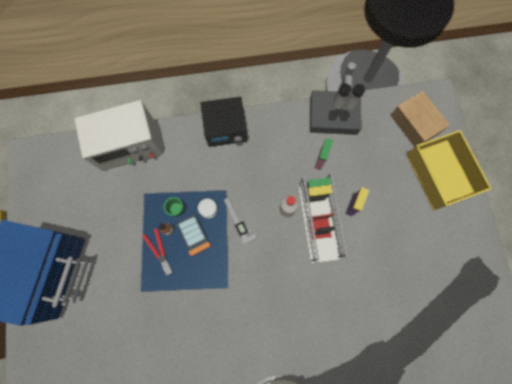

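The scene view shows the case at scene (343,230) / top (194,236). The filed pair is at (190,163) in the rack and the bookend is at (210,157). The look-alikes are purple with a yellow top at (168,147) and pink with a green top at (150,200); neither is needed. The only dark grey box with an orange end and window is the one on the mat. I'll check it in a close crop.

```bash
python3 - <<'E'
from h import *
s=cv2.imread('pics/scene0.png');t=cv2.imread('pics/top0.png')
R=lambda i,x,y,w,h,k:cv2.resize(i[y:y+h,x:x+w],None,fx=k,fy=k,interpolation=cv2.INTER_CUBIC)
a=np.vstack([np.hstack([R(t,150,185,80,60*1+15,5),R(t,290,175,80,75,5)][:2]),])
b=np.hstack([R(s,290,190,133,75,3)[:, :400],R(s,160,105,100,75,4)[:225,:400]])
cv2.imwrite('pics/c1.png',np.vstack([a,b]))
print(a.shape,b.shape, proj('top',read_state()['tcp_pos']))
E
```

```text
Traceback (most recent call last):
ValueError: all the input array dimensions except for the concatenation axis must match exactly, but along dimension 1, the array at index 0 has size 800 and the array at index 1 has size 799
```

```bash
cat >> h.py <<'E'
def R(i,x,y,w,h,k): return cv2.resize(i[y:y+h,x:x+w],None,fx=k,fy=k,interpolation=cv2.INTER_CUBIC)
def quad(out,*a):
    # four (img,x,y) crops of 80x60 enlarged 5x
    q=[R(i,x,y,80,60,5) for i,x,y in a]; cv2.imwrite(f'pics/{out}.png',np.vstack([np.hstack(q[:2]),np.hstack(q[2:])]))
E
python3 - <<'E'
from h import *
s=cv2.imread('pics/scene0.png');t=cv2.imread('pics/top0.png')
quad('c1',(t,155,190),(t,285,205),(s,305,200),(s,165,120))
print(proj('top',read_state()['tcp_pos']))
E
```

```text
[536.00868319 308.7000479 ]
```

View pics/c1.png

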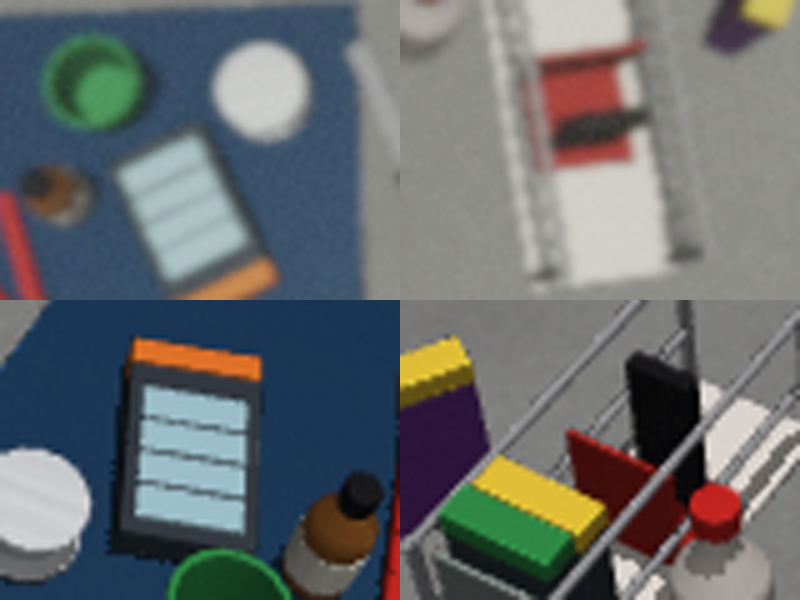

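The crop confirms it: the grey case with the orange end and window is in top crop (195,210) and scene crop (195,450). Reel is to its right (y−), flux bottle to its left and cup beyond. The bookend and its tab are clear. Next I'll measure by depth.

```bash
cat >> h.py <<'E'
def cloud(n,f):
    im=cv2.imread(f'pics/{f}.png'); d=np.load(f'pics/{f}.npy'); v,u=np.mgrid[0:384,0:512]
    c=camera_params(n); k=192/np.tan(np.radians(c['vfov']/2))
    P=np.stack([(u-c['cx'])/k,(v-c['cy'])/k,np.ones_like(u)],-1)*d[...,None]
    W=P@np.array(c['orientation']).T+c['origin']; W[d==0]=np.nan
    return W,cv2.cvtColor(im,cv2.COLOR_BGR2HSV),d
def rect(W,m,name):
    m=cv2.morphologyEx(m.astype('uint8'),cv2.MORPH_OPEN,np.ones((2,2)))
    k,l,st,_=cv2.connectedComponentsWithStats(m)
    if k<2: print(name,'none'); return
    i=1+st[1:,4].argmax(); p=W[l==i]
    r=cv2.minAreaRect((p[:,:2]*1000).astype('float32'))
    print(name,'n',len(p),'px',st[i,:4],'c',np.round(r[0],1),'size',np.round(r[1],1),'ang',round(r[2],1),'z',np.round(np.percentile(p[:,2]*1000,[5,50,95]),1))
E
cat > m.py <<'E'
from h import *
import sys
sfx=sys.argv[1]
for n in('scene','top'):
    W,H,d=cloud(n,n+sfx); h,s,v=[H[...,i].astype(int) for i in range(3)]; x,y,z=W[...,0],W[...,1],W[...,2]
    print(n)
    near=lambda a,b,r:(np.hypot(x-a,y-b)<r)
    c0=atz('top',194,236,.025)
    rect(W,near(c0[0],c0[1],.075)&(z>.019)&(z<.031)&((h>95)|(s<110)),'casetop')
    rk=(x>.3)&(x<.75)&(y<-.02)&(y>-.4)
    rect(W,rk&(h>8)&(h<22)&(s>150)|near(c0[0],c0[1],.09)&(h>5)&(h<18)&(s>150)&(z>.018)&(z<.03),'orange')
    rect(W,rk&(h>22)&(h<33)&(s>130)&(z>.112)&(np.abs(y+.21)<.1),'yellow')
    rect(W,rk&(h>50)&(h<75)&(s>120)&(z>.112),'green')
    rect(W,rk&((h<8)|(h>172))&(s>130)&(z>.076)&(z<.086),'redtop')
    rect(W,rk&(v<70)&(z>.1)&(z<.112),'tabtop')
    rect(W,rk&(v>150)&(s<50)&(z>.001)&(z<.012),'floor')
    rect(W,rk&(z>.101)&(z<.112)&(s<70)&(v>60),'rods')
E
python3 m.py 0
```

```text
scene
casetop n 944 px [330 214  28  38] c [553.  202.9] size [116.5  69. ] ang 33.0 z [nan nan nan]
orange n 119 px [332 209  26   8] c [497.1 169.4] size [15.1 70.4] ang 32.2 z [nan nan nan]
yellow n 191 px [181 152  25  17] c [ 604.4 -202.2] size [60.4 23.9] ang 87.6 z [111.8 115.4 117.3]
green n 201 px [174 158  26  17] c [ 626.9 -204.8] size [60.  22.8] ang 87.4 z [110.  115.2 117.3]
redtop n 40 px [200 147  17   9] c [ 541.3 -196.4] size [68.6 14.3] ang 71.6 z [ 75.1  79.3 104.8]
tabtop n 77 px [175 166  26  11] c [ 634.1 -199.9] size [23.4 67.2] ang 21.0 z [ 95.5 103.1 109.2]
floor n 108 px [227 141  12  15] c [ 456.7 -183.5] size [96.9 32.8] ang 32.2 z [ 3.4  5.9 52.6]
rods n 197 px [193 121  56  64] c [ 485.7 -187.8] size [345.   57.6] ang 0.6 z [nan nan nan]
top
casetop n 665 px [177 215  31  37] c [547.3 182.2] size [94.7 60.3] ang 20.7 z [nan nan nan]
orange n 12 px [202 246   5   4] c [498.9 151.3] size [ 4.5 14.2] ang 22.5 z [13.5 22.8 25.4]
yellow n 47 px [311 188  12   8] c [ 598.1 -194.7] size [32.4 16.5] ang 88.5 z [108.8 114.2 117.7]
green none
redtop none
tabtop n 32 px [321 229  12   4] c [ 487.6 -203.6] size [32.7  4.1] ang 88.1 z [nan nan nan]
floor n 464 px [317 232  23  31] c [ 445.7 -218.5] size [64.7 85.3] ang 88.3 z [nan nan nan]
rods n 91 px [332 181  10  42] c [ 574.3 -260.4] size [ 34.6 142.5] ang 88.6 z [ -4.  103.  107.2]
```

```bash
python3 - <<'E'
from h import *
np.set_printoptions(precision=4,suppress=True)
T=lambda nm,n,cx,ox,cy,oy,x,y,z:print(nm,n,atz(n,ox+(x-cx)/5,oy+(y-cy)/5,z)*1000)
for nm,x,y in[('plainL',113,165),('plainR',203,122),('orR',278,270),('winFL',118,172),('winFR',198,132),('winNR',252,248),('winNL',170,285)]: T(nm,'top',0,155,0,190,x,y,.025)
for nm,x,y in[('oR(img left)',135,341),('oL',262,357),('bandR',131,363),('bandL',260,381),('winNR',142,384),('winNL',250,402),('winFR',134,519),('winFL',245,534)]: T(nm,'scene',0,305,300,200,x,y,.025)
for nm,x,y,z in[('yFar',503,457,.116),('yFarR',607,507,.116),('yNear/g',475,480,.116),('gL',444,512,.116),('gR',550,568,.116),('yR2',597,530,.116),('bkL',568,432,.081),('bkR',676,490,.081),('tabL',632,357,.106),('tabR',690,382,.106)]: T(nm,'scene',400,165,300,120,x,y,z)
for nm,x,y,z in[('floorNL',545,280,.006),('floorNR',697,262,.006),('bkL',540,58,.081),('bkR',645,45,.081),('tabL',556,130,.106),('tabR',645,113,.106)]: T(nm,'top',400,285,0,205,x,y,z)
E
```

```text
plainL top [583.4517 221.2179  25.    ]
plainR top [601.4404 164.6458  25.    ]
orR top [505.7714 130.3525  25.    ]
winFL top [578.7557 218.6602  25.    ]
winFR top [595.7818 168.3189  25.    ]
winNR top [521.1067 144.1364  25.    ]
winNL top [506.6725 194.8568  25.    ]
oR(img left) scene [507.2628 136.8976  25.    ]
oL scene [485.2757 195.3568  25.    ]
bandR scene [520.3842 140.0149  25.    ]
bandL scene [499.1324 199.2001  25.    ]
winNR scene [529.14 149.28  25.  ]
winNL scene [513.0148 198.9968  25.    ]
winFR scene [600.1407 173.4105  25.    ]
winFL scene [582.2203 221.1932  25.    ]
yFar scene [ 591.5263 -231.2737  116.    ]
yFarR scene [ 593.4494 -168.9461  116.    ]
yNear/g scene [ 610.4721 -234.3238  116.    ]
gL scene [ 634.3294 -235.1501  116.    ]
gR scene [ 637.8275 -171.3371  116.    ]
yR2 scene [ 607.7818 -165.1065  116.    ]
bkL scene [ 536.9733 -235.2664   81.    ]
bkR scene [ 543.2832 -164.5376   81.    ]
tabL scene [ 494.4563 -220.3881  106.    ]
tabR scene [ 494.9941 -184.4116  106.    ]
floorNL top [ 410.3081 -168.343     6.    ]
floorNR top [ 406.897  -261.0244    6.    ]
bkL top [ 533.069  -176.7649   81.    ]
bkR top [ 531.3875 -238.0388   81.    ]
tabL top [ 488.4236 -173.5338  106.    ]
tabR top [ 490.257  -224.3327  106.    ]
```

```bash
cat >> h.py <<'E'
from scipy.spatial.transform import Rotation as Ro
def pose(yaw,tilt=0):
    # tool x at yaw (deg), z down, then turned by tilt about tool y
    r=np.radians(yaw); x=np.array([np.cos(r),np.sin(r),0]); z=np.array([0,0,-1.]); B=np.stack([x,np.cross(z,x),z],1)
    return B@Ro.from_euler('y',tilt,degrees=True).as_matrix()
def to(p,Rt):
    s=read_state(); Rc=np.array(s['tcp_rot']); d=Rc.T@(np.array(p)-s['tcp_pos'])/.25
    rv=Ro.from_matrix(Rc.T@Rt).as_rotvec()/(np.pi/2); d2=Rt.T@(np.array(p)-s['tcp_pos'])/.25
    np.set_printoptions(precision=4,suppress=True)
    print('turn',rv,'shift(now axes)',d,'shift(target axes)',d2,'rows',np.linalg.norm(rv)/.095,np.linalg.norm(d)/.2)
E
python3 - <<'E'
from h import *
np.set_printoptions(precision=1,suppress=True)
print('reel',atz('top',155+262/5,190+92/5,.034)*1000,atz('scene',305+40/5,200+(490-300)/5,.034)*1000)
print('flux',atz('scene',305+360/5,200+195/5,.085)*1000, atz('top',155+40/5,190+185/5,.085)*1000)
to([.505,.167,.16],pose(18.5,0)); to([.505,.167,.16],pose(18.5,45))
E
```

```text
reel [612.6 126.   34. ] [612.6 129.9  34. ]
flux [576.1 256.2  85. ] [567.4 250.6  85. ]
turn [-0.0011 -0.      0.0203] shift(now axes) [ 2.1265 -2.5216  0.342 ] shift(target axes) [ 2.045  -2.5888  0.3374] rows 0.2142696120618429 16.58139431117712
turn [-0.0091  0.4999  0.0188] shift(now axes) [ 2.1265 -2.5216  0.342 ] shift(target axes) [ 1.2074 -2.5888  1.6846] rows 5.2672168455863275 16.58139431117712
```

```bash
python3 -m handwheel '[[0,0,0.02,0.06,-0.07,0,1],[0,0,0,0.118,-0.14,0,1],[0,0,0,0.118,-0.14,0,1],[0,0,0,0.118,-0.14,0,1],[0,0,0,0.118,-0.14,0,1],[0,0,0,0.118,-0.14,0,1],[0,0,0,0.118,-0.14,0,1],[0,0,0,0.118,-0.14,0,1],[0,0,0,0.118,-0.14,0,1],[0,0,0,0.118,-0.14,0,1]]' 60
python3 -m handwheel '[[0,0,0,0.118,-0.14,0,1],[0,0,0,0.118,-0.14,0,1],[0,0,0,0.118,-0.14,0,1],[0,0,0,0.118,-0.14,0,1],[0,0,0,0.118,-0.14,0,1],[0,0,0,0.118,-0.14,0,1],[0,0,0,0.118,-0.14,0,1],[0,0,0,0.118,-0.14,0,1],[0,0,0,0.06,-0.07,0,1],[0,0,0,0,0,0,1]]'
python3 -c "
from h import *
to([.505,.167,.16],pose(18.5,-45));print(read_state()['qpos'])"
```

```text
t: 1.1
tcp_pos: [0.3855, -0.203, 0.2452]
tcp_rot: [[0.948, 0.318, -0.0], [0.318, -0.948, -0.0], [-0.0, 0.0, -1.0]]
force: [1.0, -0.7, 0.4]
opening: 0.0849
finger_force: 0.0
t: 2.1
tcp_pos: [0.5288, 0.1618, 0.2452]
tcp_rot: [[0.946, 0.324, -0.0], [0.324, -0.946, 0.003], [0.001, -0.003, -1.0]]
force: [-0.4, -0.5, 0.6]
opening: 0.0855
finger_force: 0.0
turn [-0.0003 -0.5005  0.0048] shift(now axes) [-0.0836 -0.0494  0.3408] shift(target axes) [ 0.1818 -0.05    0.3001] rows 5.269055197053227 1.772021673335365
[  19.0153   23.8809  -49.0015  102.468    19.9097   62.7201 -107.96  ]
```

```bash
python3 -m handwheel '[[0,-0.09,0,0,0,0,1],[0,-0.09,0,0,0,0,1],[0,-0.09,0,0,0,0,1],[0,-0.09,0,0,0,0,1],[0,-0.09,0,0,0,0,1],[0,-0.05,0,0,0,0,1],[0,0,0,0,0,0,1]]'
python3 -c "
from h import *
print(read_state()['qpos'])"
python3 -m handwheel '[[0,0.09,0,0,0,0,1],[0,0.09,0,0,0,0,1],[0,0.09,0,0,0,0,1],[0,0.09,0,0,0,0,1],[0,0.09,0,0,0,0,1],[0,0.05,0,0,0,0,1],[0,0.09,0,0,0,0,1],[0,0.09,0,0,0,0,1],[0,0.09,0,0,0,0,1],[0,0.09,0,0,0,0,1]]'
python3 -m handwheel '[[0,0.09,0,0,0,0,1],[0,0,0,0,0,0,1]]'
python3 -c "
from h import *
print(read_state()['qpos']); to([.523,.173,.05],pose(18.5,45)); to([.523,.173,.025],pose(18.5,45))"
```

```text
t: 2.8
tcp_pos: [0.5286, 0.1561, 0.2416]
tcp_rot: [[0.666, 0.317, -0.675], [0.223, -0.948, -0.226], [-0.712, -0.0, -0.702]]
force: [0.0, -0.3, -0.7]
opening: 0.0855
finger_force: 0.0
[   1.27634796   53.14925038  -39.29987884   67.28376142   18.23775389
  113.33442104 -109.11166139]
t: 3.8
tcp_pos: [0.5284, 0.1555, 0.2466]
tcp_rot: [[0.796, 0.317, 0.516], [0.269, -0.948, 0.168], [0.543, 0.005, -0.84]]
force: [1.3, 0.1, -0.5]
opening: 0.0854
finger_force: 0.0
t: 4.0
tcp_pos: [0.5268, 0.1458, 0.2396]
tcp_rot: [[0.79, 0.306, 0.532], [0.266, -0.952, 0.152], [0.553, 0.021, -0.833]]
force: [0.6, -0.8, 0.4]
opening: 0.0854
finger_force: 0.0
[  41.64449021    5.97555842  -62.72656762  130.54269408   29.33446689
   14.78520865 -117.5147319 ]
turn [0.0154 0.127  0.0027] shift(now axes) [-0.4023 -0.1246  0.6402] shift(target axes) [-0.5219 -0.1081  0.5506] rows 1.3468252522494626 3.831635282932986
turn [0.0154 0.127  0.0027] shift(now axes) [-0.4576 -0.1267  0.7235] shift(target axes) [-0.5927 -0.1081  0.6213] rows 1.3468252522494626 4.327051996047593
```

```bash
python3 -c "
from h import *
to([.523,.173,.08],pose(18.5,28)); to([.523,.173,.025],pose(18.5,28))"
```

```text
turn [ 0.0156 -0.0619  0.0004] shift(now axes) [-0.3359 -0.122   0.5403] shift(target axes) [-0.2818 -0.1081  0.5732] rows 0.6720038099619314 3.2389950446578233
turn [ 0.0156 -0.0619  0.0004] shift(now axes) [-0.4576 -0.1267  0.7235] shift(target axes) [-0.3851 -0.1081  0.7674] rows 0.6720038099619314 4.327051996047593
```

```bash
python3 -m handwheel '[[0.0156,-0.062,0,0,0,0,1],[0,0,0,-0.07,-0.027,0.14,1],[0,0,0,-0.07,-0.027,0.14,1],[0,0,0,-0.07,-0.027,0.14,1],[0,0,0,-0.07,-0.027,0.14,1],[0,0,0,0,0,0,1]]'
python3 -c "
from h import *
print(read_state()['qpos']);grab('scene','scene1');quad('c2',*[(cv2.imread('pics/scene1.png'),x,y) for x,y in((300,180),(350,180),(300,220),(350,220))]); cv2.imwrite('pics/c2.png',R(cv2.imread('pics/scene1.png'),270,150,160,120,5))
to([.523,.173,.08],pose(18.5,28)); to([.523,.173,.025],pose(18.5,28))"
```

```text
t: 4.6
tcp_pos: [0.5316, 0.1702, 0.1253]
tcp_rot: [[0.845, 0.321, 0.428], [0.285, -0.947, 0.147], [0.453, -0.003, -0.892]]
force: [-0.4, 0.6, 0.2]
opening: 0.0855
finger_force: 0.0
[   2.94828652   19.08108224  -26.96662884  129.71092115   57.73050563
   10.98913589 -146.99385954]
turn [-0.0038  0.0099 -0.0005] shift(now axes) [-0.1151 -0.0184  0.1532] shift(target axes) [-0.1175 -0.0194  0.1513] rows 0.11188687518588816 0.9625981084020194
turn [-0.0038  0.0099 -0.0005] shift(now axes) [-0.2154 -0.0172  0.349 ] shift(target axes) [-0.2208 -0.0194  0.3455] rows 0.11188687518588816 2.05245414535202
```

View pics/c2.png

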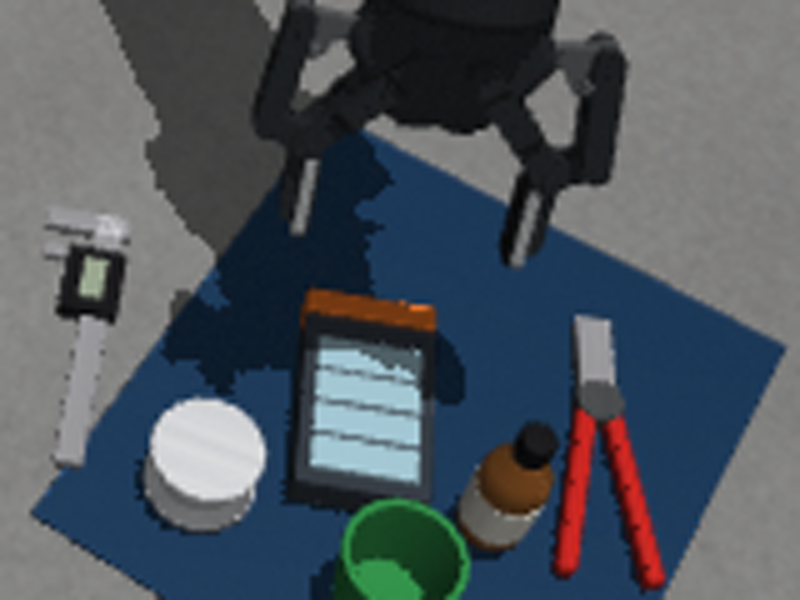

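The image shows the case still in place at crop (365,400), with the fingers open above its orange end. The forward tilt sits at the joint limits, so I'll test a sideways tilt in the air instead: untilt, yaw +72° and tilt −90°.

```bash
python3 -m handwheel '[[0,0,0,0,0,-0.15,1],[0,-0.08,0,0,0,-0.15,1],[0,-0.08,0,0,0,-0.15,1],[0,-0.08,0,0,0,0,1],[0,-0.062,0,0,0,0,1],[0,0,-0.09,0,0,0,1],[0,0,-0.09,0,0,0,1],[0,0,-0.09,0,0,0,1],[0,0,-0.09,0,0,0,1],[0,0,-0.09,0,0,0,1]]'
python3 -m handwheel '[[0,0,-0.09,0,0,0,1],[0,0,-0.09,0,0,0,1],[0,0,-0.09,0,0,0,1],[0,0,-0.08,0,0,0,1],[0,0,0,0,0,0,1]]'
python3 -c "
from h import *
print(read_state()['qpos']);to([.48,.05,.2],pose(90,0))"
```

```text
t: 5.65
tcp_pos: [0.5016, 0.1511, 0.2119]
tcp_rot: [[0.523, 0.85, 0.065], [0.851, -0.525, 0.014], [0.046, 0.048, -0.998]]
force: [0.6, -0.5, 0.7]
opening: 0.0852
finger_force: 0.0
t: 6.15
tcp_pos: [0.5016, 0.1507, 0.2114]
tcp_rot: [[0.008, 0.998, 0.064], [1.0, -0.008, 0.013], [0.014, 0.064, -0.998]]
force: [0.9, -0.8, 1.2]
opening: 0.0854
finger_force: 0.0
[ 35.07395078  30.60108115 -70.36702537 110.99634165  35.5120935
  59.1511789  -50.99440867]
turn [ 0.0406 -0.0086 -0.0051] shift(now axes) [-0.4039 -0.0857  0.0348] shift(target axes) [-0.4026 -0.0863  0.0457] rows 0.44046905907909983 2.0716069446207963
```

```bash
python3 -m handwheel '[[0.04,0,0,-0.15,-0.04,0,1],[0,-0.09,0,-0.15,-0.04,0,1],[0,-0.09,0,-0.1,0,0,1],[0,-0.09,0,0,0,0,1],[0,-0.09,0,0,0,0,1],[0,-0.09,0,0,0,0,1],[0,-0.09,0,0,0,0,1],[0,-0.09,0,0,0,0,1],[0,-0.09,0,0,0,0,1],[0,-0.09,0,0,0,0,1]]'
python3 -m handwheel '[[0,-0.09,0,0,0,0,1],[0,-0.09,0,0,0,0,1],[0,0,0,0,0,0,1]]'
python3 -c "
from h import *
print(read_state()['qpos']);to([.45,.0,.085],pose(90,-90))"
```

```text
t: 7.15
tcp_pos: [0.4801, 0.0519, 0.2119]
tcp_rot: [[0.005, 1.0, -0.01], [0.303, -0.011, -0.953], [-0.953, 0.001, -0.303]]
force: [0.7, -0.7, -0.1]
opening: 0.0855
finger_force: 0.0
t: 7.45
tcp_pos: [0.4793, 0.0523, 0.2097]
tcp_rot: [[-0.001, 1.0, -0.006], [0.02, -0.006, -1.0], [-1.0, -0.001, -0.02]]
force: [0.2, 0.5, 0.2]
opening: 0.0854
finger_force: 0.0
[-30.83964678  55.93931276 -15.01190239  98.25770015  56.21951392
 114.65833681 -75.68515173]
turn [-0.0038 -0.0128  0.0008] shift(now axes) [ 0.4945 -0.1151  0.2198] shift(target axes) [ 0.4987 -0.117   0.2091] rows 0.14122289998093937 2.76637159978767
```

```bash
python3 -m handwheel '[[0,0,0,0.165,-0.04,0.07,1],[0,0,0,0.165,-0.04,0.07,1],[0,0,0,0.165,-0.04,0.07,1],[0,0,0,0,0,0,1]]'
python3 -c "
from h import *
print(read_state()['qpos']);to([.45,.0,.085],pose(90,-90))"
```

```text
t: 7.85
tcp_pos: [0.4466, -0.0011, 0.082]
tcp_rot: [[-0.009, 1.0, -0.015], [0.029, -0.015, -0.999], [-1.0, -0.009, -0.029]]
force: [-0.6, -0.4, 0.5]
opening: 0.0853
finger_force: 0.0
[-28.58303476  67.23262704 -14.0287142  100.649031    56.90646525
 106.09186309 -86.15111652]
turn [-0.0095 -0.0186  0.0056] shift(now axes) [-0.0122  0.0135 -0.0048] shift(target axes) [-0.0122  0.0137 -0.0042] rows 0.22784915427959618 0.09401169989992135
```

```bash
python3 -m handwheel '[[0,0,0,-0.18,0,0,1],[0,0,0,-0.18,0,0,1],[0,0.09,0,-0.18,0,0,1],[0,0.09,0,0,0,0,1],[0,0.09,0,0,0,0,1],[0,0.09,0,0,0,0,1],[0,0.09,0,0,0,0,1],[0,0.09,0,0,0,0,1],[0,0.09,0,0,0,0,1],[0,0.09,0,0,0,0,1]]'
python3 -m handwheel '[[0,0.09,0,0,0,0,1],[0,0.09,0,0,0,0,1],[0,0.09,0,0.1,0,0,1],[0,0,0.09,0.1,0,0,1],[0,0,0.09,0.1,0,0,1],[0,0,0.09,0.1,0,0,1],[0,0,0.09,0.1,0,0,1],[0,0,0.09,0.1,0,0,1],[0,0,0.09,0,0,0,1],[0,0,0,0,0,0,1]]'
python3 -c "
from h import *
print(read_state()['qpos']);to([.523,.173,.15],pose(18.5))"
```

```text
t: 8.85
tcp_pos: [0.4514, -0.0003, 0.2258]
tcp_rot: [[0.008, 1.0, 0.006], [0.918, -0.005, -0.397], [-0.397, 0.009, -0.918]]
force: [-0.3, -1.1, -0.9]
opening: 0.0852
finger_force: 0.0
t: 9.85
tcp_pos: [0.4857, 0.1421, 0.2225]
tcp_rot: [[0.754, 0.657, 0.005], [0.657, -0.754, 0.011], [0.011, -0.005, -1.0]]
force: [-0.1, 0.4, 0.6]
opening: 0.0856
finger_force: 0.0
[  5.54230223  15.48015481 -28.49149511 110.86808725   8.33968485
  55.22603652 -75.70431238]
turn [-0.0045 -0.0063  0.2509] shift(now axes) [0.1904 0.0063 0.292 ] shift(target axes) [ 0.1806 -0.0698  0.2899] rows 2.6424519962959625 1.7430434862007955
```

```bash
python3 -m handwheel '[[0,0,0.09,0.09,0,0.1,1],[0,0,0.09,0.08,0,0.1,1],[0,0,0.07,0,-0.02,0.09,1],[0,0,0,0,0,0,1]]'
python3 -c "
from h import *
print(read_state()['qpos']);to([.523,.173,.02],pose(18.5))
grab('scene','scene2');cv2.imwrite('pics/c3.png',R(cv2.imread('pics/scene2.png'),270,150,160,120,5))"
```

```text
t: 10.25
tcp_pos: [0.5149, 0.1714, 0.1462]
tcp_rot: [[0.947, 0.321, -0.003], [0.321, -0.947, 0.01], [0.0, -0.01, -1.0]]
force: [-0.6, -1.3, -1.0]
opening: 0.0853
finger_force: 0.0
[  -2.60906582   24.6789098   -22.55124136  109.32562583   11.61461512
   48.21699637 -102.36331042]
turn [-0.0065 -0.      0.0023] shift(now axes) [0.0327 0.0096 0.5046] shift(target axes) [0.0327 0.0043 0.5047] rows 0.07237397190457083 2.528822109657798
```

View pics/c3.png

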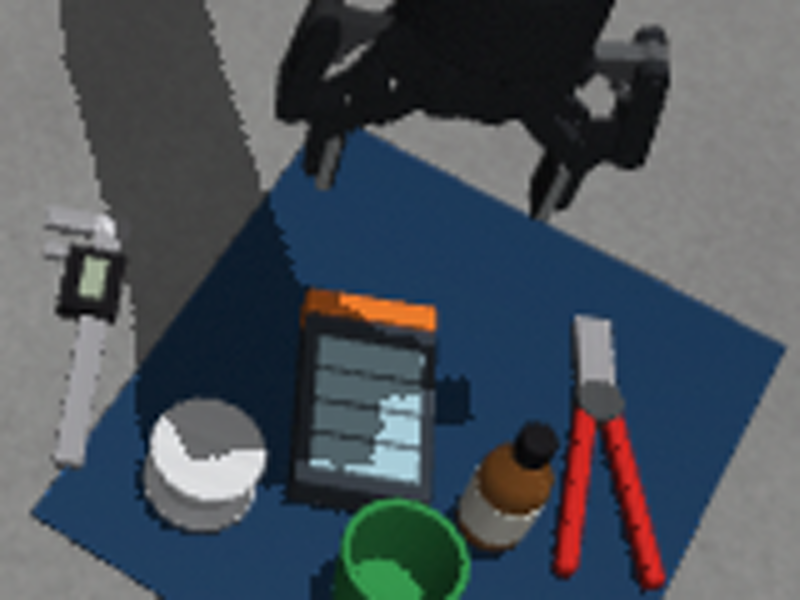

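The case is unmoved at crop (370,395), and the fingertips are at about (325,185) and (543,218). I'll use those to check the camera bias.

```bash
python3 -c "
from h import *
np.set_printoptions(precision=4,suppress=True)
p=read_state()['tcp_pos']
for z in(.132,.145): print(atz('scene',270+325/5,150+185/5,z),atz('scene',270+543/5,150+218/5,z),(atz('scene',270+325/5,150+185/5,z)+atz('scene',270+543/5,150+218/5,z))/2-p)
for x,y in((306,290),(437,306)): print(atz('scene',270+x/5,150+y/5,.025))
"
```

```text
[0.5265 0.1304 0.132 ] [0.4965 0.2206 0.132 ] [-0.0044  0.0042 -0.0155]
[0.5368 0.1318 0.145 ] [0.5075 0.2201 0.145 ] [ 0.0063  0.0047 -0.0025]
[0.5077 0.1349 0.025 ]
[0.4847 0.1952 0.025 ]
```

```bash
python3 -m handwheel '[[-0.006,0,0,0.012,0.014,0,1],[0,0,0,0,0,0.15,1],[0,0,0,0,0,0.15,1],[0,0,0,0,0,0.1,1],[0,0,0,0,0,0.06,1],[0,0,0,0,0,0.04,1],[0,0,0,0,0,0,1]]'
python3 -c "
from h import *
print(read_state()['qpos']);to([.519,.169,.02],pose(18.5))"
```

```text
t: 11.0
tcp_pos: [0.5217, 0.1691, 0.0218]
tcp_rot: [[0.948, 0.318, 0.003], [0.318, -0.948, 0.001], [0.003, 0.0, -1.0]]
force: [0.4, -0.3, -0.9]
opening: 0.0856
finger_force: 0.0
[  -6.74008877   36.20045774  -17.66162064  111.47020015   18.34173991
   34.83837314 -107.77543576]
turn [ 0.0003 -0.0021  0.0007] shift(now axes) [-0.0103 -0.003   0.0071] shift(target axes) [-0.0103 -0.0029  0.0071] rows 0.023066695916148447 0.06422960342186534
```

```bash
python3 -m handwheel '[[0,0,0,0,0,0.005,0.6],[0,0,0,0,0,0,0.5],[0,0,0,0,0,0,0.3],[0,0,0,0,0,0,0.2],[0,0,0,0,0,0,0.2],[0,0,0,0,0,0,0.2]]' 60
```

```text
t: 11.6
tcp_pos: [0.5225, 0.1701, 0.0223]
tcp_rot: [[0.948, 0.319, 0.006], [0.319, -0.948, 0.001], [0.006, 0.001, -1.0]]
force: [-1.5, 1.3, 7.3]
opening: 0.0624
finger_force: 64.9
```

```bash
python3 -m handwheel '[[0,0,0,0,0,-0.02,0],[0,0,0,0,0,-0.04,0],[0,0,0,0,0,-0.08,0],[0,0,0,0,0,-0.12,0],[0,0,0,0,0,0,0]]' 80; python3 -c "
from h import *
s=read_state();print(s['wrist_torque'],s['force'],s['finger_force'])"
```

```text
t: 12.1
tcp_pos: [0.524, 0.1703, 0.0895]
tcp_rot: [[0.948, 0.318, 0.01], [0.318, -0.948, 0.003], [0.01, 0.001, -1.0]]
force: [1.5, 0.7, -2.3]
opening: 0.0618
finger_force: 87.7
[-0.02862442 -0.03386508 -0.04525345] [ 1.54494887  0.70899585 -2.28464999] 87.65926480293274
```

```bash
python3 -m handwheel '[[0,0,0,0,0,-0.15,0],[0,0,0,0,0,-0.15,0],[0,0,0,0,0,-0.15,0],[0,0,-0.08,-0.05,0,-0.05,0],[0,0,-0.09,-0.05,0,0,0],[0,0,-0.09,-0.05,0,0,0],[0,0,-0.09,-0.05,0,0,0],[0,0,-0.09,-0.05,0,0,0],[0,0,-0.09,-0.05,0,0,0],[0,0,-0.09,-0.05,0,0,0]]'
python3 -m handwheel '[[0,0,-0.09,-0.05,0,0,0],[0,0,-0.08,-0.05,0,0,0],[0,0,0,0,0,0,0]]'
python3 -c "
from h import *
print(read_state()['qpos']);to([.46,.03,.2],pose(90,0));to([.46,.0,.2],pose(90,-90))"
```

```text
t: 13.1
tcp_pos: [0.4573, 0.1122, 0.2097]
tcp_rot: [[0.264, 0.964, 0.002], [0.965, -0.264, 0.0], [0.001, 0.002, -1.0]]
force: [0.3, 0.2, -2.0]
opening: 0.0617
finger_force: 88.7
t: 13.4
tcp_pos: [0.4525, 0.0863, 0.2096]
tcp_rot: [[0.008, 1.0, 0.002], [1.0, -0.008, -0.001], [-0.001, 0.002, -1.0]]
force: [0.5, -0.5, -1.5]
opening: 0.0615
finger_force: 88.7
[ 17.74945502  12.78922686 -35.68343308 116.93797156   9.41177163
  52.9046857  -23.42287081]
turn [ 0.0011  0.0005 -0.0052] shift(now axes) [-0.2248  0.0316  0.0386] shift(target axes) [-0.2251  0.0299  0.0384] rows 0.056519253491309304 1.1512772023310909
turn [-0.0032 -0.9995 -0.005 ] shift(now axes) [-0.3448  0.0326  0.0387] shift(target axes) [0.0384 0.0299 0.3451] rows 10.520930171094363 1.7423647432145886
```

```bash
python3 -m handwheel '[[0,-0.05,0,-0.1,0.03,0,0],[0,-0.09,0,-0.1,0,0,0],[0,-0.09,0,-0.1,0,0,0],[0,-0.09,0,0,0,0,0],[0,-0.09,0,0,0,0,0],[0,-0.09,0,0,0,0,0],[0,-0.09,0,0,0,0,0],[0,-0.09,0,0,0,0,0],[0,-0.09,0,0,0,0,0],[0,-0.09,0,0,0,0,0]]'
python3 -m handwheel '[[0,-0.09,0,0,0,0,0],[0,-0.05,0,0,0,0,0],[0,0,0,0,0,0,0]]'
python3 -c "
from h import *
print(read_state()['qpos']);to([.46,.0,.1],pose(90,-90));grab('scene','scene3')
from h import *
i=cv2.imread('pics/scene3.png');cv2.imwrite('pics/c4.png',R(i,200,60,200,150,4))"
```

```text
t: 14.4
tcp_pos: [0.4608, 0.0164, 0.2167]
tcp_rot: [[0.01, 1.0, -0.002], [0.216, -0.004, -0.976], [-0.976, 0.009, -0.216]]
force: [-0.3, 0.1, -2.1]
opening: 0.0618
finger_force: 88.9
t: 14.7
tcp_pos: [0.4597, 0.0152, 0.2143]
tcp_rot: [[0.002, 1.0, -0.004], [-0.001, -0.004, -1.0], [-1.0, 0.002, 0.001]]
force: [0.1, 0.9, -2.6]
opening: 0.0618
finger_force: 89.0
[-29.42735327  54.26578538 -14.40757365 103.98599048  56.52984137
 112.65644563 -78.41558191]
turn [-0.0023  0.0007 -0.0013] shift(now axes) [0.4573 0.0003 0.0605] shift(target axes) [0.4572 0.0011 0.0609] rows 0.0287426595185544 2.3061635816063655
```

View pics/c4.png

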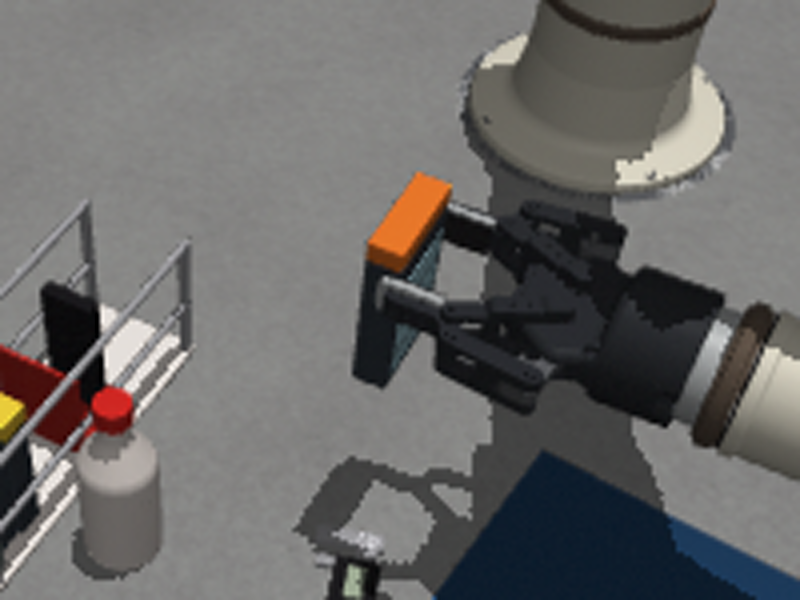

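The case is held upright with its orange end up, at crop (400,280), clear of the bookend. Now I'll lower it to the bench.

```bash
python3 -m handwheel '[[0,0,0,0.14,-0.04,0.04,0],[0,0,0,0.14,-0.04,0.04,0],[0,0,0,0.12,0,0,0],[0,0,0,0.06,0,0,0],[0,0,0,0,0,0,0]]'
python3 -m handwheel '[[0,0,0,0.03,0,0,0],[0,0,0,0.02,0,0,0],[0,0,0,0,0,0,0]]'
```

```text
t: 15.25
tcp_pos: [0.4407, -0.0055, 0.1016]
tcp_rot: [[0.004, 1.0, -0.007], [0.003, -0.007, -1.0], [-1.0, 0.004, -0.003]]
force: [-0.3, -0.4, -3.1]
opening: 0.0617
finger_force: 89.0
t: 15.55
tcp_pos: [0.4409, -0.0055, 0.0902]
tcp_rot: [[0.004, 1.0, -0.007], [0.002, -0.007, -1.0], [-1.0, 0.004, -0.002]]
force: [0.0, -0.6, -2.0]
opening: 0.0614
finger_force: 89.0
```

```bash
python3 -m handwheel '[[0,0,0,0.012,0,0,0],[0,0,0,0.012,0,0,0],[0,0,0,0,0,0,0]]'
python3 -m handwheel '[[0,0,0,0.012,0,0,0],[0,0,0,0,0,0,0]]'
python3 -m handwheel '[[0,0,0,0.01,0,0,0],[0,0,0,0,0,0,0]]' | grep -E 'tcp_pos|force'
```

```text
t: 15.85
tcp_pos: [0.4406, -0.0057, 0.0838]
tcp_rot: [[0.003, 1.0, -0.006], [0.001, -0.006, -1.0], [-1.0, 0.003, -0.001]]
force: [-0.0, 0.5, -2.9]
opening: 0.0618
finger_force: 89.0
t: 16.05
tcp_pos: [0.4406, -0.0058, 0.0809]
tcp_rot: [[0.003, 1.0, -0.006], [0.0, -0.006, -1.0], [-1.0, 0.003, -0.0]]
force: [-0.2, 0.0, -0.8]
opening: 0.0616
finger_force: 89.0
tcp_pos: [0.4406, -0.0059, 0.0807]
force: [-0.7, 2.3, 8.2]
finger_force: 89.2
```

```bash
python3 -m handwheel '[[0,0,0,-0.006,0,0,0],[0,0,0,0,0,0,0.55],[0,0,0,0,0,0,0.65],[0,0,0,0,0,0,0.8],[0,0,0,0,0,0,1],[0,0,0,0,0,0,1],[0,0,0,0,0,0,1]]' 40
python3 -c "
from h import *
grab('scene','scene4')
i=cv2.imread('pics/scene4.png');cv2.imwrite('pics/c5.png',R(i,200,60,200,150,4))"
```

```text
t: 16.95
tcp_pos: [0.4406, -0.0057, 0.0799]
tcp_rot: [[0.003, 1.0, -0.006], [0.001, -0.006, -1.0], [-1.0, 0.003, -0.001]]
force: [0.7, 0.2, 0.4]
opening: 0.0854
finger_force: 0.0
```

View pics/c5.png

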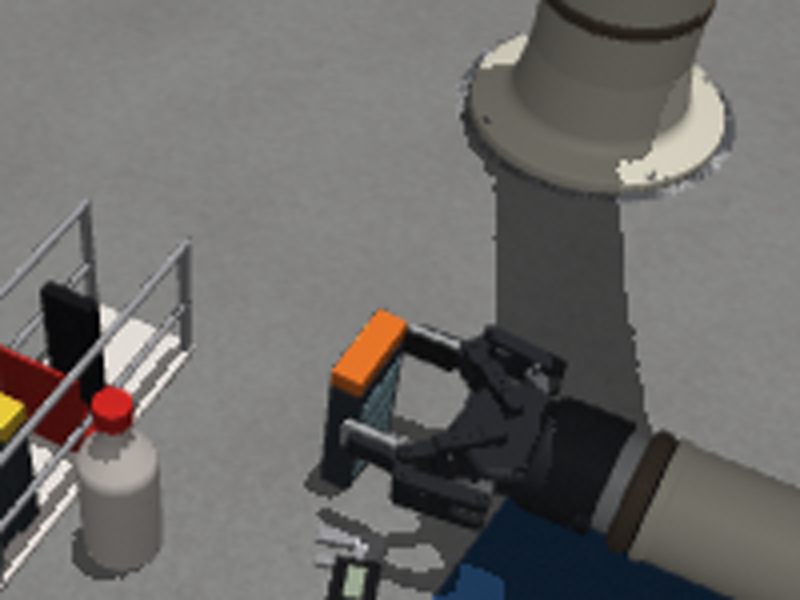

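The case stands by itself at crop (365,400) with the fingers free. I'll back off, rise, and turn the tool down to regrasp from above across the 22 mm.

```bash
python3 -m handwheel '[[0,0,0,0,0,-0.04,1],[0,0,0,0,0,-0.1,1],[0,0,0,0,0,-0.16,1],[0,0,0,-0.15,0,-0.05,1],[0,0,0,-0.18,0,0,1],[0,0,0,-0.18,0,0,1],[0,0.05,0,-0.18,0,0,1],[0,0.09,0,0,0,0,1],[0,0.09,0,0,0,0,1],[0,0.09,0,0,0,0,1]]'
python3 -m handwheel '[[0,0.09,0,0,0,0,1],[0,0.09,0,0,0,0,1],[0,0.09,0,0,0,0,1],[0,0.09,0,0,0,0,1],[0,0.09,0,0,0,0,1],[0,0.09,0,0,0,0,1],[0,0.09,0,0,0,0,1],[0,0.05,0,0,0,0,1],[0,0,0,0,0,0,1]]'
python3 -c "
from h import *
print(read_state()['qpos']);to([.4406,-.0143,.2],pose(180))"
```

```text
t: 18.0
tcp_pos: [0.4407, 0.0836, 0.2531]
tcp_rot: [[0.006, 1.0, -0.001], [0.488, -0.004, -0.873], [-0.873, 0.004, -0.488]]
force: [0.3, -0.5, -0.2]
opening: 0.0857
finger_force: 0.0
t: 18.9
tcp_pos: [0.4406, 0.0791, 0.2531]
tcp_rot: [[0.012, 1.0, 0.004], [1.0, -0.012, 0.001], [0.001, 0.004, -1.0]]
force: [1.3, -0.4, -0.7]
opening: 0.0855
finger_force: 0.0
[  7.41601293   6.37727424 -22.39933559 116.25839977   2.90096293
  57.65871977 -17.09439373]
turn [ 0.0022  0.0016 -1.0077] shift(now axes) [-0.3735  0.0036  0.2122] shift(target axes) [ 0.0001 -0.3734  0.2125] rows 10.60732806393201 2.148233863418705
```

```bash
python3 -m handwheel '[[0,0,-0.09,0,0,0,1],[0,0,-0.09,0,0,0,1],[0,0,-0.09,0,0,0,1],[0,0,-0.09,0,0,0,1],[0,0,-0.09,0,0,0,1],[0,0,-0.09,0,0,0,1],[0,0,-0.09,0,0,0,1],[0,0,-0.09,0,0,0,1],[0,0,-0.09,0,0,0,1],[0,0,-0.09,0,0,0,1]]'
python3 -m handwheel '[[0,0,-0.09,0,0,0,1],[0,0,-0.018,0,0,0,1],[0,0,0,0,0,0,1]]'
python3 -c "
from h import *
print(read_state()['qpos']);to([.4406,-.0143,.2],pose(180))
for n in('scene','top'):
    im,d=grab(n,n+'5');H=cv2.cvtColor(im,cv2.COLOR_BGR2HSV);m=cv2.inRange(H,(5,150,60),(18,255,255));p=proj(n,[.44,-.014,.11]);v,u=np.mgrid[0:384,0:512];m[np.hypot(u-p[0],v-p[1])>40]=0
    ys,xs=np.nonzero(m);print(n,len(xs),p,xs.mean(),ys.mean(),atz(n,xs.mean(),ys.mean(),.108))
"
```

```text
t: 19.9
tcp_pos: [0.4401, 0.0833, 0.2523]
tcp_rot: [[-0.988, 0.154, 0.002], [0.154, 0.988, -0.001], [-0.002, -0.001, -1.0]]
force: [-0.1, -0.3, -0.8]
opening: 0.0854
finger_force: 0.0
t: 20.2
tcp_pos: [0.4403, 0.0828, 0.2524]
tcp_rot: [[-1.0, -0.006, 0.002], [-0.006, 1.0, -0.0], [-0.002, -0.0, -1.0]]
force: [1.6, -0.2, -0.6]
opening: 0.0852
finger_force: 0.0
[ 13.66379229   7.08099421 -29.70070616 116.00345496   4.19434282
  57.77972249  72.26580482]
turn [-0.0001  0.0015  0.0038] shift(now axes) [ 0.0018 -0.3884  0.2096] shift(target axes) [-0.0011 -0.3884  0.2095] rows 0.04341975010762513 2.2067390253799046
scene 210 [292.0782 145.5018] 291.81904761904764 147.74285714285713 [ 0.4455 -0.0119  0.108 ]
top 98 [262.0915 257.2465] 262.3673469387755 257.31632653061223 [ 0.4398 -0.0147  0.108 ]
```

```bash
python3 -m handwheel '[[0,0,0,0,-0.13,0,1],[0,0,0,0,-0.13,0,1],[0,0,0,0,-0.128,0,1],[0,0,0,0,0,0,1],[0,0,0,0,0,0.15,1],[0,0,0,0,0,0.15,1],[0,0,0,0,0,0.15,1],[0,0,0,0,0,0.12,1],[0,0,0,0,0,0.06,1],[0,0,0,0,0,0,1]]'
python3 -c "
from h import *
to([.4406,-.0143,.096],pose(180))"
```

```text
t: 21.3
tcp_pos: [0.4398, -0.0143, 0.0929]
tcp_rot: [[-1.0, -0.006, -0.002], [-0.006, 1.0, 0.001], [0.002, 0.001, -1.0]]
force: [0.1, -0.3, 0.2]
opening: 0.0852
finger_force: 0.0
turn [ 0.0009 -0.0012  0.0036] shift(now axes) [-0.0032  0.0002 -0.0124] shift(target axes) [-0.0032  0.0002 -0.0124] rows 0.04088409029288245 0.06397022235585549
```

```bash
python3 -m handwheel '[[0,0,0,0,0,-0.012,0.7],[0,0,0,0,0,0,0.4],[0,0,0,0,0,0,0.1],[0,0,0,0,0,0,-0.2],[0,0,0,0,0,0,-0.4],[0,0,0,0,0,0,-0.5],[0,0,0,0,0,0,-0.6],[0,0,0,0,0,0,-0.7],[0,0,0,0,0,0,-0.8],[0,0,0,0,0,0,-0.8]]' 50
```

```text
t: 22.3
tcp_pos: [0.4422, -0.0153, 0.0985]
tcp_rot: [[-1.0, -0.006, 0.004], [-0.006, 1.0, 0.0], [-0.004, 0.0, -1.0]]
force: [-0.6, 0.4, 6.7]
opening: 0.0211
finger_force: 49.4
```

```bash
python3 -m handwheel '[[0,0,0,0,0,0,-0.8],[0,0,0,0,0,-0.03,-0.8],[0,0,0,0,0,-0.1,-0.8],[0,0,0,0,0,-0.15,-0.8],[0,0,0,0,0,-0.18,-0.8],[0,0,0,0,0,-0.18,-0.8],[0,0,0,0,0,0,-0.8]]' 60
python3 -c "
from h import *
print(read_state()['qpos'])"
```

```text
t: 23.0
tcp_pos: [0.4448, -0.0152, 0.2638]
tcp_rot: [[-1.0, -0.006, 0.014], [-0.006, 1.0, -0.001], [-0.014, -0.001, -1.0]]
force: [0.1, -0.3, -1.2]
opening: 0.0213
finger_force: 59.4
[ 22.75963943   5.13193077 -25.53673094 116.16097687   2.68975394
  58.43778924  86.28529189]
```

```bash
python3 - <<'E'
from h import *
th=np.radians(-2.5); O=np.array([.5271,-.2018]); e=np.array([np.cos(th),np.sin(th)]); f=np.array([-e[1],e[0]])
def W(x,y,z,b): return np.r_[O+e*x+f*y+b,z]
def box(x0,x1,h,z): return [(x0,-h,z),(x1,-h,z),(x1,h,z),(x0,h,z)]
v=.055
B=[(box(-.125,.125,.045,.006),(255,0,255)),(box(.061,.083,.032,.116),(255,0,0)),(box(.083,.105,.032,.116),(255,0,0)),(box(.056-v,.060-v,.033,.081),(255,255,0)),(box(.009-v,.021-v,.02,.106),(0,255,255)),(box(-.12,.12,.04,.104),(0,128,0))]
out=[]
for n,b,(x,y,w,h) in(('top',np.zeros(2),(292,172,60,100)),('scene',np.array([.005,.003]),(165,108,73,100))):
    im=cv2.imread(f'pics/{n}0.png'); c=R(im,x,y,w,h,6)
    for P,col in B:
        q=np.array([proj(n,W(*p,b)) for p in P]); q=((q-[x,y]+.5)*6).astype(np.int32); cv2.polylines(c,[q],True,col,1)
    out.append(c)
cv2.imwrite('pics/c6.png',np.hstack(out))
E
```

```text
(no output)
```

View pics/c6.png

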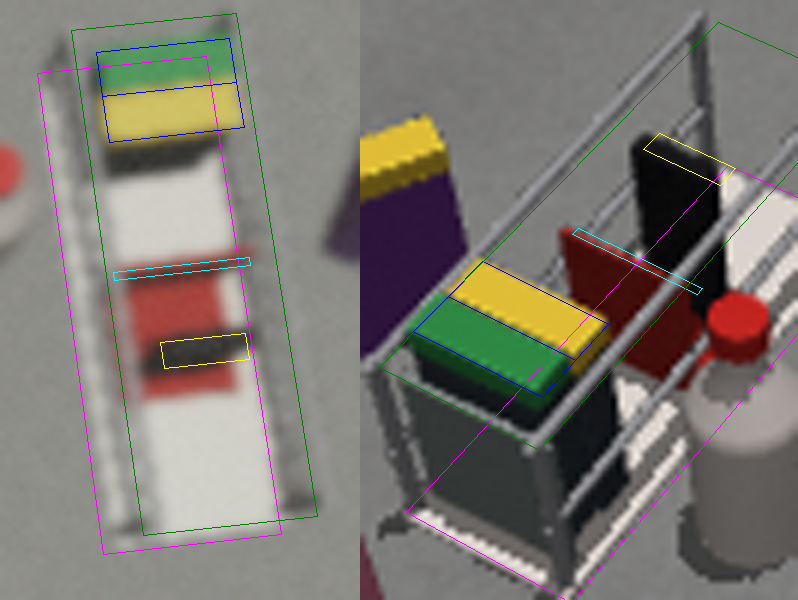

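The overlay fits the filed pair and floor within about 2 mm. The bookend's actual top edge (top crop (185,260)) lies about 3–4 mm nearer the end plate than drawn, so its value is about 0.051. Now I'll turn and carry the case over the gap.

```bash
python3 -m handwheel '[[0,-0.009,0.06,0,0,-0.06,-0.8],[0,0,0.09,0,0,0,-0.8],[0,0,0.09,0,0,0,-0.8],[0,0,0.09,0,0,0,-0.8],[0,0,0.09,0,0,0,-0.8],[0,0,0.09,0,0,0,-0.8],[0,0,0.09,0,0,0,-0.8],[0,0,0.09,0,0,0,-0.8],[0,0,0.09,0,0,0,-0.8],[0,0,0.09,0,0,0,-0.8]]'
python3 -m handwheel '[[0,0,0.09,0,0,0,-0.8],[0,0,0.07,0,0,0,-0.8],[0,0,0,0,0,0,-0.8]]'
python3 -c "
from h import *
print(read_state()['qpos']);to([.5531,-.2045,.27],pose(87.5))"
```

```text
t: 24.0
tcp_pos: [0.4401, -0.0153, 0.2718]
tcp_rot: [[-0.203, 0.979, 0.015], [0.979, 0.203, 0.0], [-0.003, 0.015, -1.0]]
force: [0.3, 0.4, -2.0]
opening: 0.0211
finger_force: 59.2
t: 24.3
tcp_pos: [0.4402, -0.0153, 0.2719]
tcp_rot: [[0.042, 0.999, 0.015], [0.999, -0.042, 0.0], [0.001, 0.015, -1.0]]
force: [0.6, -0.2, -3.0]
opening: 0.0209
finger_force: 59.2
[ 18.99462716   3.76210893 -21.26118224 116.28836224   1.60880527
  59.35388425  -5.41987048]
turn [ 0.0096 -0.0005  0.0012] shift(now axes) [-0.7371  0.4828  0.0142] shift(target axes) [-0.7362  0.4843  0.0076] rows 0.10143548993396975 4.406340520253956
```

```bash
python3 -m handwheel '[[0.0096,0,0,-0.06,0.04,0,-0.8],[0,0,0,-0.12,0.08,0,-0.8],[0,0,0,-0.12,0.08,0,-0.8],[0,0,0,-0.12,0.08,0,-0.8],[0,0,0,-0.12,0.08,0,-0.8],[0,0,0,-0.12,0.08,0,-0.8],[0,0,0,-0.07,0.04,0,-0.8],[0,0,0,0,0,0,-0.8]]'
python3 -c "
from h import *
print(read_state()['qpos']);to([.5531,-.204,.2],pose(87.5))"
```

```text
t: 25.1
tcp_pos: [0.5535, -0.2065, 0.2717]
tcp_rot: [[0.043, 0.999, 0.001], [0.999, -0.043, -0.0], [-0.0, 0.001, -1.0]]
force: [-0.0, -0.8, -2.4]
opening: 0.0213
finger_force: 59.4
[ 28.49901513  19.90657304 -13.48171263  96.39498063   5.05392519
  64.2538471   11.15608972]
turn [0.0004 0.0001 0.0006] shift(now axes) [ 0.01   -0.0021  0.2869] shift(target axes) [ 0.0099 -0.0019  0.2869] rows 0.008082205782193251 1.4353138787449962
```

```bash
python3 -m handwheel '[[0,0,0,0.01,0,0.1,-0.8],[0,0,0,0,0,0.12,-0.8],[0,0,0,0,0,0,-0.8]]'
python3 - <<'E'
from h import *
s=read_state();print(s['tcp_pos'])
out=[]
for n,(x,y,w,h) in(('top',(292,160,66,100)),('scene',(160,90,67,100))):
    im,_=grab(n,n+'6'); out.append(R(im,x,y,w,h,6))
cv2.imwrite('pics/c7.png',np.hstack(out))
E
```

```text
t: 25.4
tcp_pos: [0.55, -0.198, 0.2134]
tcp_rot: [[0.038, 0.999, -0.007], [0.999, -0.038, 0.004], [0.004, -0.007, -1.0]]
force: [-1.6, 0.6, -2.3]
opening: 0.0208
finger_force: 59.4
[ 0.54996677 -0.19802202  0.21343926]
```

View pics/c7.png

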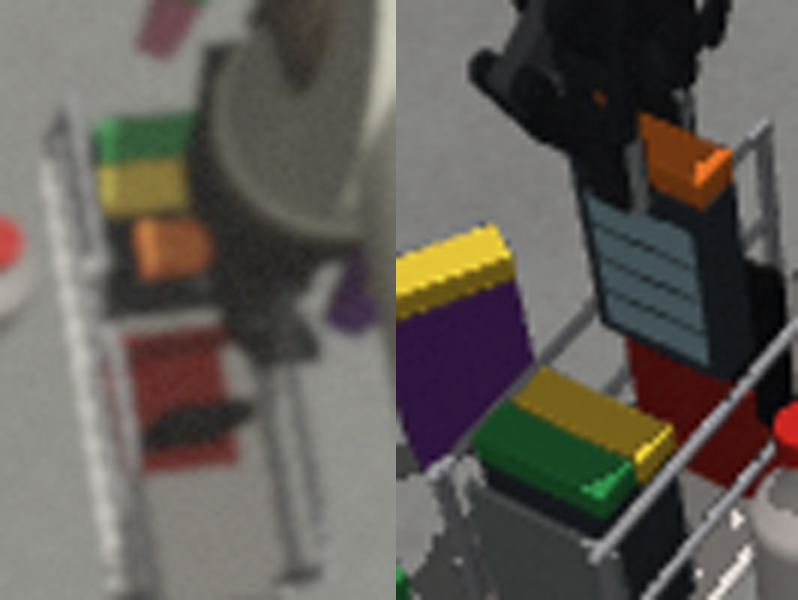

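The case hangs above the gap at crop (670,240), over the bookend and clear of the yellow case. I'll check its row coordinates from the lower window-face corners, (600,325) and (708,367).

```bash
python3 - <<'E'
from h import *
np.set_printoptions(precision=4,suppress=True)
th=np.radians(-2.5); O=np.array([.5271,-.2018]); e=np.array([np.cos(th),np.sin(th)]); f=np.array([-e[1],e[0]])
bz=read_state()['tcp_pos'][2]-.0985
for nm,x,y,z in(('botL',598,322,bz),('botR',708,367,bz),('botback',740,382,bz),('topBackR',732,150,bz+.11),('topFrontR',700,184,bz+.11)):
    p=atz('scene',160+(x-396)/6,90+y/6,z)[:2]-[.005,.003]; print(nm,p,'rack',e@(p-O),f@(p-O))
p=np.array(read_state()['tcp_pos'][:2]);print('tcp rack',e@(p-O),f@(p-O)); to([.553,-.204,.16],pose(87.5))
E
```

```text
botL [ 0.5578 -0.2298] rack 0.031866956046238015 -0.02660319833592698
botR [ 0.5565 -0.1764] rack 0.02824292822326322 0.026635622782415432
botback [ 0.557  -0.1607] rack 0.028058797381473276 0.042392785062456015
topBackR [ 0.5417 -0.1636] rack 0.012931824048142304 0.038778724409655296
topFrontR [ 0.5626 -0.164 ] rack 0.033772313409501556 0.03935095876108819
tcp rack 0.025794601274566946 0.0036942615237533023
turn [-0.0001 -0.0011  0.003 ] shift(now axes) [-0.0195  0.0006  0.231 ] shift(target axes) [-0.019   0.0007  0.2311] rows 0.03363483994924179 1.1592087475655803
```

```bash
python3 -m handwheel '[[0,0,0,-0.023,0.004,0,-0.8],[0,0,0,0,0,0,-0.8],[0,0,0,0,0,0,-0.8]]'
```

```text
t: 25.8
tcp_pos: [0.5552, -0.2066, 0.2196]
tcp_rot: [[0.042, 0.999, 0.004], [0.999, -0.042, -0.0], [-0.0, 0.004, -1.0]]
force: [0.1, 0.1, -2.1]
opening: 0.021
finger_force: 59.5
```

```bash
python3 -m handwheel '[[0,0,0,0.006,-0.008,0.06,-0.8],[0,0,0,0,0,0.08,-0.8],[0,0,0,0,0,0.08,-0.8],[0,0,0,0,0,0.06,-0.8],[0,0,0,0,0,0,-0.8],[0,0,0,0,0,0,-0.8]]'
```

```text
t: 26.4
tcp_pos: [0.553, -0.2043, 0.1485]
tcp_rot: [[0.041, 0.999, 0.002], [0.999, -0.041, 0.001], [0.001, 0.002, -1.0]]
force: [-0.3, 0.4, -2.3]
opening: 0.0209
finger_force: 59.5
```

No contact, and the case is between the rods. Lowering on.

```bash
python3 -m handwheel '[[0,0,0,0,0,0.06,-0.8],[0,0,0,0,0,0.05,-0.8],[0,0,0,0,0,0.03,-0.8],[0,0,0,0,0,0,-0.8],[0,0,0,0,0,0,-0.8]]' | grep -E 'tcp_pos|force'
python3 -m handwheel '[[0,0,0,0,0,0.012,-0.8],[0,0,0,0,0,0.012,-0.8],[0,0,0,0,0,0,-0.8]]' | grep -E 'tcp_pos|force'
```

```text
tcp_pos: [0.5527, -0.2041, 0.1129]
force: [0.1, -0.4, -2.3]
finger_force: 59.4
tcp_pos: [0.5527, -0.2042, 0.107]
force: [-0.1, 0.3, -1.7]
finger_force: 59.4
```

```bash
python3 -m handwheel '[[0,0,0,0,0,0.01,-0.8],[0,0,0,0,0,0,-0.8]]' | grep -E 'tcp_pos|force'
python3 -m handwheel '[[0,0,0,0,0,0.008,-0.8],[0,0,0,0,0,0,-0.8]]' | grep -E 'tcp_pos|force'
```

```text
tcp_pos: [0.553, -0.2042, 0.1047]
force: [-0.2, -0.5, -2.4]
finger_force: 59.7
tcp_pos: [0.5534, -0.2041, 0.1046]
force: [-3.5, 2.1, 11.3]
finger_force: 61.4
```

```bash
python3 -m handwheel '[[0,0,0,0,0,-0.006,-0.8],[0,0,0,0,0,0,-0.45],[0,0,0,0,0,0,-0.4],[0,0,0,0,0,0,-0.3],[0,0,0,0,0,0,-0.25],[0,0,0,0,0,0,-0.25]]' 20
```

```text
t: 28.2
tcp_pos: [0.5529, -0.2042, 0.1041]
tcp_rot: [[0.041, 0.999, 0.002], [0.999, -0.041, 0.001], [0.001, 0.002, -1.0]]
force: [-0.2, 0.1, 1.0]
opening: 0.0319
finger_force: 0.0
```

Released. I'll rise straight up, then look.

```bash
python3 -m handwheel '[[0,0,0,0,0,-0.03,-0.25],[0,0,0,0,0,-0.06,-0.25],[0,0,0,0,0,-0.12,-0.25],[0,0,0,0,0,-0.16,-0.25],[0,0,0,0,0,-0.16,0.1],[0,0,0,0,-0.06,0,0.1],[0,0,0,0,-0.1,0,0.1],[0,0,0,0,-0.088,0,0.1],[0,0,0,0,0,0,0.1]]'
python3 - <<'E'
from h import *
th=np.radians(-2.5); O=np.array([.5271,-.2018]); e=np.array([np.cos(th),np.sin(th)])
out=[]
for n,(x,y,w,h) in(('top',(292,160,66,100)),('scene',(165,100,67,100))):
    im,_=grab(n,n+'7'); out.append(R(im,x,y,w,h,6))
cv2.imwrite('pics/c8.png',np.hstack(out))
to(np.r_[O-.036*e,.1],pose(87.5))
E
```

```text
t: 29.1
tcp_pos: [0.4882, -0.2022, 0.238]
tcp_rot: [[0.043, 0.999, 0.002], [0.999, -0.043, -0.0], [-0.0, 0.002, -1.0]]
force: [0.0, -0.5, 0.2]
opening: 0.0468
finger_force: 0.0
turn [0.0028 0.0001 0.0014] shift(now axes) [ 0.0074 -0.0024  0.5524] shift(target axes) [ 0.0073 -0.      0.5524] rows 0.03300272302709922 2.7621319749380637
```

View pics/c8.png

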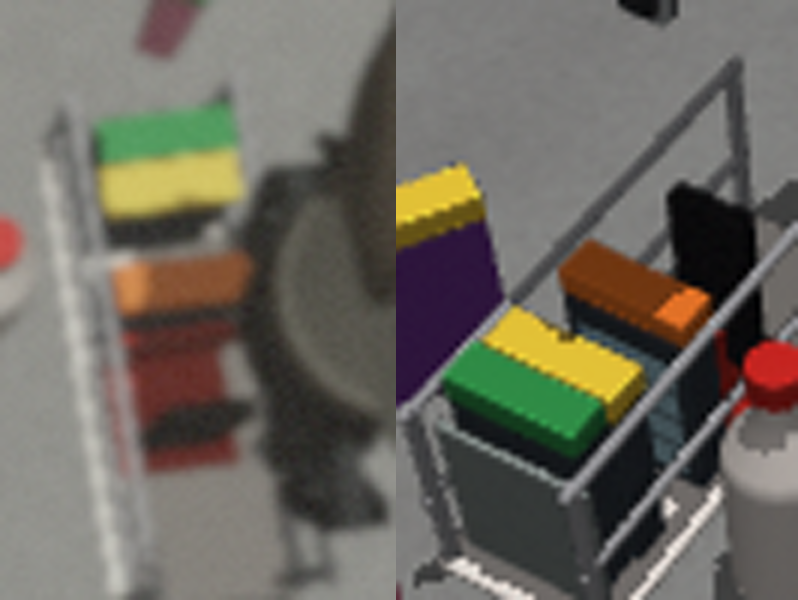

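The case stands in the row at crop (640,290), orange up, between the yellow case and the bookend. The tab is at (712,200). Now I'll descend over the tab.

```bash
python3 -m handwheel '[[0,0,0,0.007,0,0.12,0.1],[0,0,0,0,0,0.16,0.1],[0,0,0,0,0,0.14,0.1],[0,0,0,0,0,0.09,0.1],[0,0,0,0,0,0.04,0.1],[0,0,0,0,0,0,0.1]]'
python3 -m handwheel '[[0,0,0,0,0,0,-0.2],[0,0,0,0,0,0,-0.4],[0,0,0,0,0,0,-0.6],[0,0,0,0,0,0,-0.8],[0,0,0,0,0,0,-1],[0,0,0,0,0,0,-1],[0,0,0,0,0,0,-1],[0,0,0,0,0,0,-1]]' 30
```

```text
t: 29.8
tcp_pos: [0.4911, -0.1995, 0.0981]
tcp_rot: [[0.04, 0.999, 0.001], [0.999, -0.04, 0.002], [0.002, 0.0, -1.0]]
force: [0.0, -0.2, 1.2]
opening: 0.0469
finger_force: 0.0
t: 30.6
tcp_pos: [0.4919, -0.2003, 0.1004]
tcp_rot: [[0.04, 0.999, 0.004], [0.999, -0.04, -0.001], [-0.0, 0.004, -1.0]]
force: [-0.3, 0.2, 5.7]
opening: 0.0119
finger_force: 30.5
```

Tab gripped (12 mm opening), bookend value ≈ 0.050. Pushing along the row (+tool y).

```bash
python3 -m handwheel '[[0,0,0,0,0.012,0,-1],[0,0,0,0,0.012,0,-1],[0,0,0,0,0.012,0,-1],[0,0,0,0,0.012,0,-1],[0,0,0,0,0.012,0,-1],[0,0,0,0,0.012,0,-1],[0,0,0,0,0.012,0,-1],[0,0,0,0,0,0,-1]]' | grep -E 'tcp_pos|force'
python3 -m handwheel '[[0,0,0,0,0.006,0,-1],[0,0,0,0,0.006,0,-1],[0,0,0,0,0,0,-1]]' | grep -E 'tcp_pos|force'
```

```text
tcp_pos: [0.5127, -0.2007, 0.1004]
force: [-1.8, 0.9, 6.3]
finger_force: 30.5
tcp_pos: [0.5154, -0.2007, 0.1004]
force: [-2.0, 1.3, 8.5]
finger_force: 30.6
```

```bash
for i in 1; do python3 -m handwheel '[[0,0,0,0,0.005,0,-1],[0,0,0,0,0,0,-1]]' | grep -E 'tcp_pos|^force'; python3 -m handwheel '[[0,0,0,0,0.005,0,-1],[0,0,0,0,0,0,-1]]' | grep -E 'tcp_pos|^force'; python3 -m handwheel '[[0,0,0,0,0.004,0,-1],[0,0,0,0,0,0,-1]]' | grep -E 'tcp_pos|^force'; done
```

```text
tcp_pos: [0.5165, -0.2007, 0.1003]
force: [-2.9, 1.9, 8.1]
tcp_pos: [0.5178, -0.2007, 0.1004]
force: [-2.8, 1.7, 7.7]
tcp_pos: [0.5187, -0.2008, 0.1004]
force: [-2.3, 1.8, 8.5]
```

```bash
python3 -m handwheel '[[0,0,0,0,0.004,0,-1],[0,0,0,0,0,0,-1]]' | grep -E 'tcp_pos|^force'; python3 -m handwheel '[[0,0,0,0,0.004,0,-1],[0,0,0,0,0,0,-1]]' | grep -E 'tcp_pos|^force'
```

```text
tcp_pos: [0.5197, -0.2008, 0.1004]
force: [-2.7, 1.3, 8.1]
tcp_pos: [0.5207, -0.2008, 0.1004]
force: [-3.2, 2.4, 8.5]
```

```bash
python3 -m handwheel '[[0,0,0,0,0.004,0,-1],[0,0,0,0,0,0,-1]]' | grep -E 'tcp_pos|^force'
```

```text
tcp_pos: [0.5217, -0.2008, 0.1004]
force: [-3.3, 1.1, 8.4]
```

```bash
python3 -m handwheel '[[0,0,0,0,0.004,0,-1],[0,0,0,0,0,0,-1]]' | grep -E 'tcp_pos|^force'; python3 -m handwheel '[[0,0,0,0,0.004,0,-1],[0,0,0,0,0,0,-1]]' | grep -E 'tcp_pos|^force'
```

```text
tcp_pos: [0.5227, -0.2008, 0.1004]
force: [-2.4, 1.5, 8.1]
tcp_pos: [0.5235, -0.2009, 0.1004]
force: [-3.5, 2.1, 9.2]
```

```bash
python3 -m handwheel '[[0,0,0,0,0.003,0,-1],[0,0,0,0,0,0,-1]]' | grep -E 'tcp_pos|^force'; python3 - <<'E'
from h import *
for n in('scene','top'):
    im,d=grab(n,n+'8'); H=cv2.cvtColor(im,cv2.COLOR_BGR2HSV)
    v,u=np.mgrid[0:384,0:512]; c=proj(n,[.585,-.205,.11]); near=np.hypot(u-c[0],v-c[1])<28
    print(n,c)
    for nm,a,b in(('or',(5,150,50),(17,255,255)),('ye',(20,120,60),(33,255,255)),('gr',(45,100,40),(75,255,255))):
        m=(cv2.inRange(H,a,b)>0)&near; ys,xs=np.nonzero(m)
        print(nm,len(xs),np.round(atz(n,xs.mean(),ys.mean(),.113),4) if len(xs) else '')
E
```

```text
tcp_pos: [0.524, -0.2009, 0.1003]
force: [-4.7, 2.3, 9.2]
scene [196.29426686 155.24160539]
or 180 [ 0.5809 -0.1976  0.113 ]
ye 211 [ 0.6009 -0.204   0.113 ]
gr 276 [ 0.628  -0.2051  0.113 ]
top [320.96841121 195.50129373]
or 46 [ 0.5799 -0.1846  0.113 ]
ye 103 [ 0.6024 -0.1948  0.113 ]
gr 103 [ 0.6235 -0.201   0.113 ]
```

```bash
python3 -m handwheel '[[0,0,0,0,0.004,0,-1],[0,0,0,0,0,0,-1]]' | grep -E 'tcp_pos|^force'; python3 -m handwheel '[[0,0,0,0,0.004,0,-1],[0,0,0,0,0,0,-1]]' | grep -E 'tcp_pos|^force'
```

```text
tcp_pos: [0.5248, -0.2009, 0.1003]
force: [-4.6, 3.1, 9.9]
tcp_pos: [0.5256, -0.2009, 0.1004]
force: [-5.6, 2.2, 10.6]
```

```bash
python3 -m handwheel '[[0,0,0,0,0.004,0,-1],[0,0,0,0,0,0,-1]]' | grep -E 'tcp_pos|^force'; python3 -m handwheel '[[0,0,0,0,0.004,0,-1],[0,0,0,0,0,0,-1]]' | grep -E 'tcp_pos|^force'
```

```text
tcp_pos: [0.5256, -0.2009, 0.1003]
force: [-8.0, 3.3, 13.7]
tcp_pos: [0.5256, -0.2009, 0.1003]
force: [-10.4, 2.3, 17.0]
```

The bookend has stalled at 10 N, so the row is snug. I'll relax the push, open and lift away.

```bash
python3 -m handwheel '[[0,0,0,0,-0.007,0,-1],[0,0,0,0,0,0,-0.6],[0,0,0,0,0,0,-0.45],[0,0,0,0,0,0,-0.3],[0,0,0,0,0,0,-0.2],[0,0,0,0,0,0,-0.2]]'
python3 -m handwheel '[[0,0,0,0,0,-0.03,-0.2],[0,0,0,0,0,-0.06,-0.2],[0,0,0,0,0,-0.12,-0.2],[0,0,0,0,0,-0.16,-0.2],[0,0,0,0,0,-0.16,-0.2],[0,0,0,-0.1,-0.1,0,-0.2],[0,0,0,-0.1,-0.1,0,-0.2],[0,0,0,-0.1,-0.1,0,-0.2],[0,0,0,-0.1,-0.1,0,-0.2],[0,0,0,0,0,0,-0.2]]'
python3 - <<'E'
from h import *
np.set_printoptions(precision=4,suppress=True)
for n in('scene','top'):
    im,d=grab(n,n+'9'); H=cv2.cvtColor(im,cv2.COLOR_BGR2HSV)
    v,u=np.mgrid[0:384,0:512]; c=proj(n,[.585,-.205,.11]); near=np.hypot(u-c[0],v-c[1])<28
    for nm,a,b in(('or',(5,150,50),(17,255,255)),('ye',(20,120,60),(33,255,255)),('gr',(45,100,40),(75,255,255))):
        m=(cv2.inRange(H,a,b)>0)&near; ys,xs=np.nonzero(m); print(n,nm,len(xs),atz(n,xs.mean(),ys.mean(),.113))
    for f in('0',):
        df=cv2.absdiff(cv2.GaussianBlur(im,(5,5),0),cv2.GaussianBlur(cv2.imread(f'pics/{n}0.png'),(5,5),0)).max(2)
        for nm,p in dict(cleaner=[.57,-.1,.14],reel=[.612,.127,.034],flux=[.57,.252,.085],cup=[.655,.22,.04]).items():
            q=proj(n,p).astype(int); print(nm,q,df[q[1]-6:q[1]+7,q[0]-6:q[0]+7].mean())
E
```

```text
t: 35.0
tcp_pos: [0.5265, -0.2014, 0.099]
tcp_rot: [[0.041, 0.999, 0.002], [0.999, -0.041, 0.001], [0.001, 0.002, -1.0]]
force: [0.4, 0.1, -1.0]
opening: 0.0341
finger_force: 0.0
t: 36.0
tcp_pos: [0.418, -0.3018, 0.2327]
tcp_rot: [[0.049, 0.999, 0.001], [0.999, -0.049, -0.002], [-0.002, 0.001, -1.0]]
force: [-0.0, 0.2, 0.3]
opening: 0.0347
finger_force: 0.0
scene or 188 [ 0.5817 -0.1988  0.113 ]
scene ye 213 [ 0.6021 -0.204   0.113 ]
scene gr 275 [ 0.6291 -0.2051  0.113 ]
cleaner [235 159] 0.8579881656804734
reel [311 237] 0.9408284023668639
flux [376 235] 0.7337278106508875
cup [343 269] 0.6153846153846154
top or 135 [ 0.5796 -0.2002  0.113 ]
top ye 166 [ 0.6018 -0.2033  0.113 ]
top gr 112 [ 0.6252 -0.2072  0.113 ]
cleaner [286 203] 6.798816568047338
reel [207 208] 7.029585798816568
flux [162 226] 4.224852071005917
cup [174 198] 5.118343195266272
```

```bash
python3 -c "
from rig import *
print(sign_off())"
```

```text
the job is handed in; nothing more can be done
None
```

The case is upright in the rack, orange end up, with the bookend pushed against it until it stalled at about 10 N; the cases measure about 22 mm apart centre to centre (snug), image checks show the cleaner, reel, flux and cup unmoved (the pliers and caliper were not checked), and I handed the job in just after 36 s; no verdict came back.

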